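Load the filter changer and set its rinse bottle

ROBOT

A 6-joint arm with a two-finger parallel gripper is mounted at the origin on the work surface. World frame = base frame: x ahead of the robot, y to its left, z up, the work surface at z = 0. Lengths are in m, angles in rad, forces in N, time in s.
With the tool pointing down it reaches from about 0.3 to 0.875 m from the base axis. Payload 6.4 kg.
Tool frame: the origin (TCP) lies midway between the tips of the shut fingers; the grasp point (between the pads) lies 19 mm behind it; z points along the fingers, y is the line along which they close (so a half turn about z gives the same grasp; the last joint's range is limited). The gripper opens to 88 mm and grips with 3 to 60 N. Pads are 18 mm wide; open, the fingers measure 123 mm over their backs; the gripper's body (75 mm by 187 mm) begins 45 mm behind the grasp point.
Start: joints at [0.99, 0.181, 1.607, -0, 1.354, -0.206], TCP at [0.21, 0.535, 0.209] pointing down, gripper open.
Joint ranges: [-2.99, 2.99], [-0.89, 2.07], [0.3, 2.58], [-1.14, 4.28], [0, 2.63], [-3.12, 3.12]. Speed limits (rad/s): [2.57, 2.57, 3.01, 3.14, 3.14, 3.14].

INTERFACE

Orientations are given as a 3x3 rotation matrix whose columns are the frame's x, y, z axes.
In Python, from bench import arm gives the robot as it stands. The module is installed in compiled form; this text tells all that it offers. Calls block until the motion is done:
- arm.move_ptp(position, orientation): joint-space move of the TCP to a pose.
- arm.move_linear(position, orientation=None, feed=0.15): straight line of the TCP; orientation=None keeps the orientation; feed is the mean speed in m/s.
- arm.movej(angles): joint-space move.
- arm.grip(opening): finger opening in m; the grip force is fixed at half the most; returns when the fingers have stopped.
- arm.wait(seconds).
- arm.solve_ik(position, orientation): joint angles nearest the present ones, or None.
- arm.get_state(): the state.
- arm.camera(name): name is "side" or "top"; returns a dict with "image" (400x640x3 uint8, blue, green, red), "fovy" (degrees; the focal length in pixels is half the picture's height over the tangent of half this angle, whatever the lens; pixels are square), "cx", "cy" (the principal point, pixels), "cam_to_world" (4x4, takes a point from camera to world coordinates). Camera axes: x right, y down, z forward; pixel columns grow to the right and rows downward; lengths in m; the calibration is good to about 2 mm. A picture is of the moment at which its call begins. There is no depth.
A pose or a line that the arm cannot do raises arm.IKError and nothing moves.
- arm.sign_off(): hands the job in; it is judged then, once.
Trained networks look in a picture, given as the dict that the camera call returned (one of the last four; its "shot" number tells which), for a name from the list of things; names that differ only in an ending like _2 or _b are one class to them, and where a whole thing is asked for, a point or a joint stands for the part that bears it (a point fixed in the world has none). Each returns a list of dicts, best first, with "conf" (0 to 1); they miss things now and then, are a little off and sometimes report something else, mostly with a low value. They report only what shows in the picture. A call takes as long as a camera call. They do not tell look-alikes from the thing itself.
- arm.silhouettes(picture, name): "pixels" (400x640 bool, what is visible of it) and "xy" ([column, row] in pixels, amid what is visible of it).
The state is a dict: "time_s": time; "qpos": joint angles; "qd": joint speeds; "effort": joint torques, N m; "tcp_pos": TCP position; "orientation": TCP orientation; "force": force on the tool from outside, world axes, zero at the start; "wrist_torque": the same for the moment, N m; "width": finger opening in m; "grip_force": force on a finger pad.
Only numpy, scipy, OpenCV 4.12 (cv2) and the standard library are available. Lean on these libraries where they do the work, as an engineer would, in place of code of your own. Each camera call takes 0.05 s, during which the arm holds its last target. There are 200 camera calls.

TASK

Make the filter changer ready for its run. Load the two 50 mm filter cassettes from the tray, hubs outwards and one on top of the other, into the sloping spring magazine, pressed down until both catches have snapped over the rim of the upper one and hold the stack. Slide the tall rinse bottle along the bench, upright and without lifting it, fully home into its cradle under the sipper arm; leave everything else where it stands.

Things in the scene. Friction and masses are not known exactly. Their poses are not given: they have to be found in the camera images.
- magazine: Spring magazine for 50 mm cassettes, square on the filter changer's sloping deck: its axis leans 30 deg from vertical towards the robot. Origin: on the axis, level with the undersides of the two catches, 150 mm above the bench; the deck is 85 mm below along the axis. z: along the axis, out of the mouth; x: square to it, away from the robot and up; y: sideways, level. The y sides are open for fingers.
- mouth (a point): Centre of the magazine's mouth, 28 mm from its origin along z, axes as the magazine's. It is the level of the tops of four 7 mm steel guide rods at the diagonals (45 deg between x and y), which guide a cassette with 1.2 mm play all round; their last 9 mm flare outwards by 5 mm as a lead-in. Fingers that hold a hub fit between the rods along y (35 mm gap); along x the catches are in the way.
- catch_front (a joint): Opening of the sprung catch on the magazine's -x side, m: 0 = in, 0.008 = fully out. Its nose, 14 mm wide, overhangs a cassette's rim by 3.5 mm; flat below, sloping above up to 13.5 mm over the magazine origin (its housing, 36 to 60 mm from the axis, to 15 mm). A cassette going down pushes it out (with the plate 10 to 20 N); it snaps back over the rim of a body that is wholly below the origin.
- catch_back (a joint): Opening of the same catch on the magazine's +x side, m
- follower (a joint): Travel of the spring plate under the stack, m: 0 = at the top (1 mm below the catches), 0.013 with one cassette held by the catches, 0.039 with two, stop at 0.052. It pushes up with 6 N (empty) to 11 N (two cassettes), so that a cassette that the catches do not hold comes back up.
- cassette_a_mid (a point): Filter cassette in the tray, hub up, 45 g: white body 50 mm across, 14 mm thick with a thin steel band; on it a grey ribbed hub 22 mm across, 12 mm tall. Point: on its axis, half-way up (13 mm over its underside, 1 mm under the body's top face); z is its axis, hub end up. Loaded, the upper body's top face lies at the magazine origin; each next one stands on the hub below, 26 mm higher.
- cassette_b_mid (a point): A second, identical cassette in the tray
- tray: Fixed low metal tray 120 x 232 mm, rim 10 mm high, floor 3 mm thick, with the two cassettes and the small syringe filter, 72 mm apart; origin at the centre of its underside, long side along y
- bottle_mid (a point): Tall rinse bottle, white with a grey cap, 62 mm across, 185 mm tall, 0.3 to 0.5 kg, on the bench about 130 mm in front of its cradle. Point: on its axis, half-way up (92.5 mm over the bench). Pushed more than about 40 mm above the bench it topples: only the fingertips should touch it, low down, with the tool leaning back so that the gripper's body stays clear.
- cradle (a point): Centre of the bottle cradle at bench level: where the axis of the bottle is when fully home. x: away from the robot, into the cradle. A steel U 30 mm high, open to -x, 70 mm wide inside, lips flaring from 10 to 52 mm before the centre to 114 mm wide; back wall 31.5 mm behind the centre. Sipper arm above: 24 mm wide, from behind to 23 mm before the centre, 221 mm up; sipper tip at 198 mm.
- syringe_filter: small white disc filter, 33 mm across, 6 mm thick with a 9 mm spigot 10 mm tall, lying in the tray; not to be loaded; origin at its underside
- flow_cell: clear block 55 x 45 x 32 mm with two steel knurled screws on top; origin at its underside
- beaker: glass beaker, 68 mm wide, 85 mm tall; origin at its underside
- vial: amber vial with black cap, 28 mm wide, 52 mm tall; origin at its underside
- vial2: a second, identical amber vial; origin at its underside
- reagent: amber glass bottle with white cap, 68 mm wide, 130 mm tall, left of the filter changer; origin at its underside
- spatula: steel spatula lying flat, 170 mm long; origin near its middle
- clamp: steel clamp screw, 40 mm disc 12 mm thick with a 22 mm boss, standing on the bench (not in the tray), not to be loaded; origin at its underside
Things that resemble listed ones, but are neither listed nor needed, are in the scene too. Leave any purple look-alike of the part that bears cassette_b_mid alone.

How it is judged:
By the outcome, as a careful person would: the job done as asked, in the order asked, and still so for the second after the job is handed in, with the robot touching nothing.
It also fails if it takes over 70 s, if anything falls off the work surface, if the arm or the gripper's body presses on something with over 40 N, if the wrist force passes 120 N, or if a joint passes its speed limit or range.

## Working session

There is one attempt and no reset: what is moved stays moved. The work goes in short steps, each a Python script; the robot and the scene stay as the last script left them, time stands still between calls to the robot, and variables do not carry over. Pictures are saved under pics/ and viewed, at most 10 in all, crops included, and the job is handed in when it is done.

```bash
mkdir -p pics; cat > h.py <<'E'
import numpy as np, cv2
from bench import arm
def proj(c,P):
    P=np.atleast_2d(P); M=np.linalg.inv(c["cam_to_world"]); q=P@M[:3,:3].T+M[:3,3]
    f=200/np.tan(np.radians(c["fovy"])/2)
    return np.c_[c["cx"]+f*q[:,0]/q[:,2], c["cy"]+f*q[:,1]/q[:,2]]
def ray(c,uv):
    f=200/np.tan(np.radians(c["fovy"])/2); M=np.array(c["cam_to_world"])
    d=M[:3,:3]@np.array([(uv[0]-c["cx"])/f,(uv[1]-c["cy"])/f,1]); return M[:3,3],d/np.linalg.norm(d)
def onz(c,uv,z):
    o,d=ray(c,uv); return o+d*(z-o[2])/d[2]
def st():
    s=arm.get_state(); print({k:np.round(s[k],3).tolist() for k in("time_s","tcp_pos","force","width","grip_force")}); return s
E
python3 - <<'E'
from h import *
st()
for n in("top","side"):
    c=arm.camera(n); cv2.imwrite(f"pics/{n}0.png",c["image"])
    print(n,c["fovy"],c["cx"],c["cy"],np.round(c["cam_to_world"],3).tolist(), [k for k in c])
    for t in("magazine","cassette_a_mid","bottle_mid","cradle","tray","syringe_filter","follower","catch_front"):
        try:
            for r in arm.silhouettes(c,t)[:4]:
                ys,xs=np.where(r["pixels"]); print(n,t,round(r["conf"],2),np.round(r["xy"],1),len(xs),xs.min(),xs.max(),ys.min(),ys.max(),np.round(onz(c,r["xy"],0.01),3))
        except Exception as e: print(n,t,repr(e)[:80])
E
```

```text
{'time_s': 0.0, 'tcp_pos': [0.21, 0.535, 0.208], 'force': [-0.27, 0.401, 0.282], 'width': 0.088, 'grip_force': 0.0}
top 52.766650797913464 317.94979211590595 195.98180892132487 [[-0.005, -0.992, 0.129, 0.359], [-0.999, 0.009, 0.033, -0.012], [-0.034, -0.128, -0.991, 1.196], [0.0, 0.0, 0.0, 1.0]] ['image', 'fovy', 'cx', 'cy', 'cam_to_world', 'shot']
top magazine 0.91 [323.1 150.7] 1042 306 338 131 180 [0.65  0.011 0.01 ]
top cassette_a_mid 0.48 [245.9 226.5] 234 241 257 219 235 [0.424 0.24  0.01 ]
top bottle_mid 0.88 [407.9 197.3] 593 393 422 184 210 [ 0.506 -0.238  0.01 ]
top cradle 0.77 [431.  126.5] 1395 403 447 94 174 [ 0.72  -0.314  0.01 ]
top tray 0.89 [228.1 225.6] 2780 185 265 204 247 [0.427 0.294 0.01 ]
top follower 0.77 [322.6 159.7] 254 314 332 148 165 [0.623 0.012 0.01 ]
top follower 0.61 [464.8 155.6] 140 457 470 147 159 [ 0.63 -0.41  0.01]
top follower 0.27 [324.3 151.8] 1002 306 338 131 180 [0.647 0.007 0.01 ]
top catch_front 0.61 [319.9 169.9] 44 321 327 166 180 [0.592 0.02  0.01 ]
side 54.61825554132415 314.67366993839715 199.20793348022468 [[-0.972, -0.178, 0.154, 0.354], [-0.235, 0.744, -0.625, 0.625], [-0.003, -0.644, -0.765, 0.862], [0.0, 0.0, 0.0, 1.0]] ['image', 'fovy', 'cx', 'cy', 'cam_to_world', 'shot']
side magazine 0.64 [273.5 190.3] 1702 247 302 164 213 [ 0.65  -0.076  0.01 ]
side cassette_a_mid 0.91 [326.1 304.1] 363 317 338 293 313 [0.424 0.235 0.01 ]
side bottle_mid 0.66 [334.8 145.5] 1048 326 347 116 173 [ 0.515 -0.308  0.01 ]
side cradle 0.97 [278.  138.4] 1558 260 319 77 163 [ 0.705 -0.298  0.01 ]
side tray 0.62 [318.7 339.7] 4621 277 353 282 395 [0.421 0.32  0.01 ]
side tray 0.53 [310.6 360.1] 495 299 322 351 376 [0.428 0.366 0.01 ]
side syringe_filter 0.59 [314.1 332.7] 164 306 319 326 340 [0.435 0.307 0.01 ]
side follower 0.88 [277.8 185.9] 337 263 288 174 201 [ 0.643 -0.095  0.01 ]
side catch_front 0.51 [290.9 178.9] 24 288 294 183 186 [ 0.613 -0.131  0.01 ]
```

```bash
python3 -c "
import cv2
a=cv2.imread('pics/top0.png')[80:270,150:510]; b=cv2.imread('pics/side0.png')[60:400,160:480]
cv2.imwrite('pics/t1.png',cv2.resize(a,None,fx=2.2,fy=2.2,interpolation=3)); cv2.imwrite('pics/s1.png',cv2.resize(b,None,fx=1.75,fy=1.75,interpolation=3))"
```

```text
(no output)
```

View pics/t1.png

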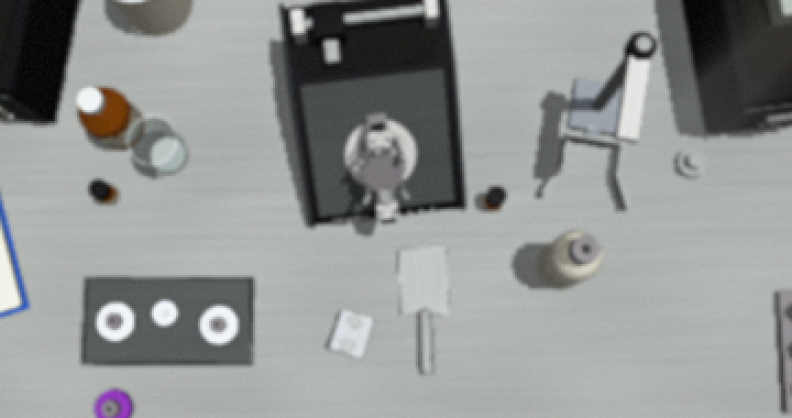

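View pics/s1.png

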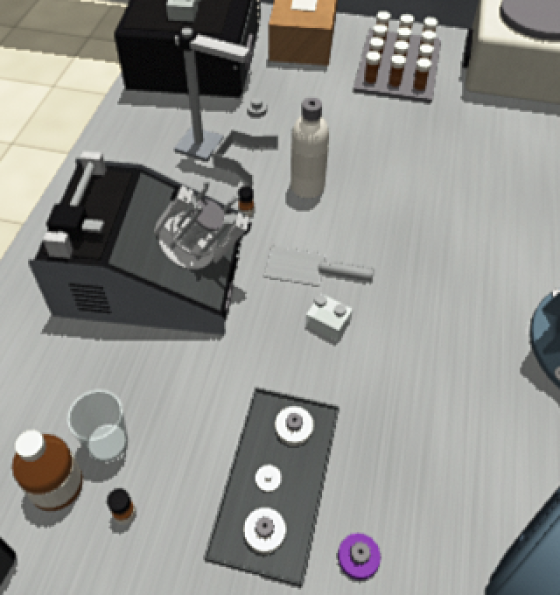

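The top view shows the tray at crop (168,320), holding two white cassettes at (115,321) and (219,325) with the syringe filter between them. The purple look-alike is outside the tray at (113,405). The magazine is at (382,160), the bottle at (575,255) and the cradle at (600,150), with one vial between changer and cradle at (493,197).

```bash
cat >> h.py <<'E'
def magR(psi):
    z=np.array([-.5*np.cos(psi),-.5*np.sin(psi),np.sqrt(.75)]); y=np.array([-np.sin(psi),np.cos(psi),0]); return np.c_[np.cross(y,z),y,z]
def magpts(p,pts): # p=(x,y,psi)
    return np.array([p[0],p[1],.15])+np.atleast_2d(pts)@magR(p[2]).T
def cyl(c,r,z0,z1,n=40):
    t=np.linspace(0,2*np.pi,n,endpoint=False); o=np.c_[r*np.cos(t),r*np.sin(t)]
    return np.r_[np.c_[c[0]+o,np.full(n,z0)],np.c_[c[0]+o,np.full(n,z1)]] if 0 else np.r_[np.c_[np.array(c[:2])+o,np.full(n,z0)],np.c_[np.array(c[:2])+o,np.full(n,z1)]]
def hullc(px):
    m=cv2.moments(cv2.convexHull(px.astype(np.float32))); return np.array([m['m10'],m['m01']])/m['m00']
def overlay(img,c,p,box,s):
    x0,x1,y0,y1=box; im=cv2.resize(img[y0:y1,x0:x1],None,fx=s,fy=s,interpolation=cv2.INTER_CUBIC)
    def P(q): return [tuple(int(v) for v in a) for a in (proj(c,magpts(p,q))-[x0,y0]+.5)*s]
    for k in range(4):
        a=np.pi/4+k*np.pi/2; d=np.array([np.cos(a),np.sin(a),0])
        q=P([d*.0297+[0,0,-.085],d*.0297+[0,0,.019],d*.0347+[0,0,.028]])
        cv2.line(im,q[0],q[1],(0,0,255),1); cv2.line(im,q[1],q[2],(0,255,255),1)
    t=np.linspace(0,2*np.pi,40); cv2.polylines(im,[np.array(P(np.c_[.025*np.cos(t),.025*np.sin(t),0*t-.001]))],True,(0,255,0),1)
    for s_ in(-1,1): cv2.polylines(im,[np.array(P([[s_*.036,-.007,.015],[s_*.06,-.007,.015],[s_*.06,.007,.015],[s_*.036,.007,.015]]))],True,(255,100,0),1)
    return im
E
python3 - <<'E'
from h import *
from scipy.optimize import least_squares
C={}
for n in("top","side"): C[n]=arm.camera(n)
import pickle; pickle.dump(C,open("C.pkl","wb"))
guess={"a":(0.424,0.24),"b":(0.424,.37),}
for k,g in guess.items():
    cs={}
    for n,c in C.items():
        px=proj(c,[*g,.017])[0]; h=cv2.cvtColor(c["image"],cv2.COLOR_BGR2GRAY)
        m=np.zeros_like(h); x,y=px.astype(int); r=22; m[y-r:y+r,max(x-r,0):x+r]=(h[y-r:y+r,max(x-r,0):x+r]>140)*255
        N,L,S,ce=cv2.connectedComponentsWithStats(m); 
        i=min([i for i in range(1,N) if S[i,4]>100],key=lambda i:np.hypot(*(ce[i]-px)))
        pts=np.argwhere(L==i)[:,::-1]; mm=np.zeros_like(m); cv2.fillConvexPoly(mm,cv2.convexHull(pts.astype(np.int32)),1)
        q=np.argwhere(mm)[:,::-1]; cs[n]=q.mean(0); print(k,n,S[i],cs[n])
    for use in(["top"],["side"],["top","side"]):
        f=lambda p:np.r_[tuple(hullc(proj(C[n],cyl(p,.025,.010,.017)))-cs[n] for n in use)]
        r=least_squares(f,g); print(k,use,r.x.round(4),r.fun.round(2))
# follower
for n,c in C.items():
    for t in("follower","vial","bottle_mid","cradle","flow_cell"):
        for r in arm.silhouettes(c,t)[:3]:
            ys,xs=np.where(r["pixels"]); print(n,t,round(r["conf"],2),np.round([xs.mean(),ys.mean()],1),xs.min(),xs.max(),ys.min(),ys.max(),[np.round(onz(c,[xs.mean(),ys.mean()],z),3)[:2].tolist() for z in(.149,.0925,.026,.0)])
p=(.62-.05,.0075,.09)
fo=[onz(C["top"],(322.6,158),.149)[:2],onz(C["side"],(277.8,185.9),.149)[:2]]; print(fo)
p=(*np.mean(fo,0),.09)
a=overlay(C["top"]["image"],C["top"],p,(296,348,120,190),8); b=overlay(C["side"]["image"],C["side"],p,(240,308,155,225),5.7)
H=600; o=np.zeros((560,a.shape[1]+b.shape[1],3),np.uint8); o[:a.shape[0],:a.shape[1]]=a; o[:b.shape[0],a.shape[1]:]=b
print(o.shape); cv2.imwrite("pics/mag1.png",o[:, :800])
E
```

```text
a top [240 219  19  18 248] [249.08       227.44727273]
a side [317 292  22  21 306] [327.61788618 301.97289973]
a ['top'] [0.4208 0.2301] [0. 0.]
a ['side'] [0.4212 0.23  ] [0. 0.]
a ['top', 'side'] [0.421 0.23 ] [ 0.01 -0.08  0.06  0.03]
b top [193 217  18  18 238] [201.95471698 225.66415094]
b side [299 350  25  25 430] [310.91767068 362.02409639]
b ['top'] [0.427  0.3706] [-0. -0.]
b ['side'] [0.4264 0.3707] [-0. -0.]
b ['top', 'side'] [0.4266 0.3706] [-0.02  0.12 -0.08 -0.05]
top follower 0.71 [341.9 214.3] 330 353 192 249 [[0.446, -0.04], [0.451, -0.041], [0.456, -0.043], [0.459, -0.044]]
top follower 0.64 [323.1 157.3] 314 332 148 165 [[0.598, 0.008], [0.611, 0.009], [0.626, 0.01], [0.632, 0.011]]
top vial 0.55 [196.3 166.9] 190 202 162 172 [[0.576, 0.347], [0.588, 0.367], [0.602, 0.389], [0.607, 0.398]]
top bottle_mid 0.8 [407.5 197.7] 393 422 185 210 [[0.488, -0.211], [0.495, -0.221], [0.503, -0.234], [0.507, -0.239]]
top bottle_mid 0.25 [428.4 127.1] 407 447 94 174 [[0.676, -0.272], [0.694, -0.286], [0.714, -0.303], [0.722, -0.309]]
top cradle 0.75 [427.2 128.3] 403 448 94 
[... 362 characters left out ...]
 [0.583, 0.408], [0.602, 0.39], [0.61, 0.382]]
side vial 0.67 [299.8 174.5] 296 304 166 182 [[0.553, -0.028], [0.569, -0.08], [0.588, -0.141], [0.595, -0.165]]
side bottle_mid 0.68 [336.2 146.8] 326 346 117 172 [[0.484, -0.151], [0.494, -0.213], [0.507, -0.285], [0.511, -0.313]]
side cradle 0.82 [281.9 121. ] 260 318 76 163 [[0.659, -0.223], [0.683, -0.29], [0.712, -0.369], [0.723, -0.4]]
side flow_cell 0.56 [347.2 241. ] 335 360 228 254 [[0.399, 0.143], [0.403, 0.105], [0.407, 0.06], [0.409, 0.042]]
side flow_cell 0.33 [310.7 363.3] 299 322 351 376 [[0.415, 0.414], [0.419, 0.397], [0.425, 0.377], [0.427, 0.37]]
[array([0.59626095, 0.00928806]), array([0.59610822, 0.0223057 ])]
(560, 804, 3)
```

View pics/mag1.png

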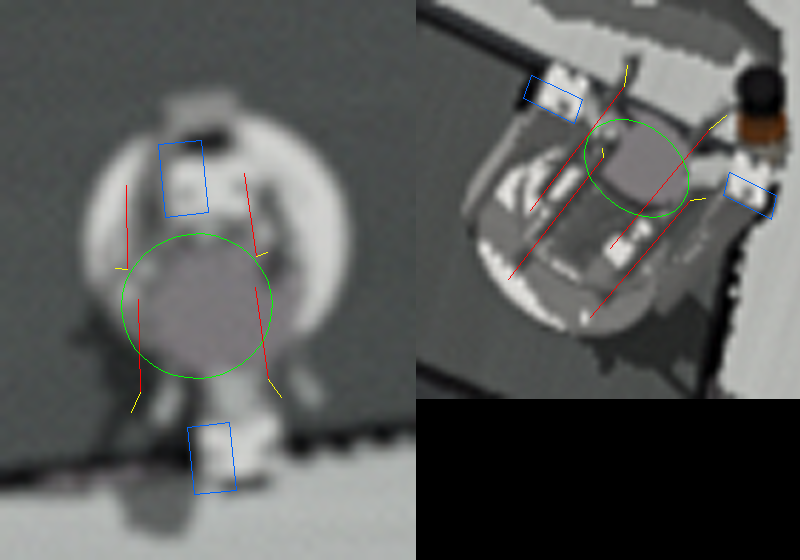

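Cassettes agree between cameras to under 1 mm. The overlay of the magazine is about 3 px left of the real one in the top view and 2 px low in the side view, so I'll refit it from marked points.

```bash
python3 - <<'E'
from h import *
import pickle
from scipy.optimize import least_squares
C=pickle.load(open("C.pkl","rb"))
k=.0347/2**.5
T=[((213,305),(0,0,-.001)),((168,408),(-k,k,.028)),((305,392),(-k,-k,.028)),((245,447),(-.048,0,.015))]
S=[((645,160),(0,0,-.001)),((632,62),(k,-k,.028)),((722,112),(-k,-k,.028)),((563,85),(.048,0,.015)),((752,178),(-.048,0,.015))]
def f(p,sep=False):
    a=proj(C["top"],magpts(p,[m for _,m in T]))-(np.array([u for u,_ in T])/8+[296,120]-.5)
    b=proj(C["side"],magpts(p,[m for _,m in S]))-((np.array([u for u,_ in S])-[416,0])/5.7+[240,155]-.5)
    return np.r_[a.ravel(),b.ravel()]
r=least_squares(f,(.596,.008,.1),loss="soft_l1"); print(r.x.round(4)); print(f(r.x).reshape(-1,2).round(1).tolist())
p=r.x
def v(n,box,s):
    x0,x1,y0,y1=box; c=C[n]; im=overlay(c["image"],c,p,box,s)
    raw=cv2.resize(c["image"][y0:y1,x0:x1],None,fx=s,fy=s,interpolation=cv2.INTER_CUBIC)
    return np.hstack([raw,im])
a=v("top",(302,346,130,184),8); b=v("side",(246,304,160,212),6.8)
w=max(a.shape[1],b.shape[1]); o=np.zeros((a.shape[0]+b.shape[0],w,3),np.uint8); o[:a.shape[0],:a.shape[1]]=a; o[a.shape[0]:,:b.shape[1]]=b
s=min(800/w,600/o.shape[0]); print(o.shape,s); o=cv2.resize(o,None,fx=s,fy=s,interpolation=cv2.INTER_AREA); o=cv2.convertScaleAbs(o,alpha=1.3); cv2.imwrite("pics/mag2.png",o)
E
```

```text
[0.5968 0.0089 0.1404]
[[0.6, -0.0], [-1.2, 0.7], [0.3, -0.1], [-0.6, 1.1], [-0.7, -0.6], [-0.7, -1.2], [1.0, -1.9], [-1.2, 1.0], [0.3, 0.3]]
(786, 788, 3) 0.7633587786259542
```

View pics/mag2.png

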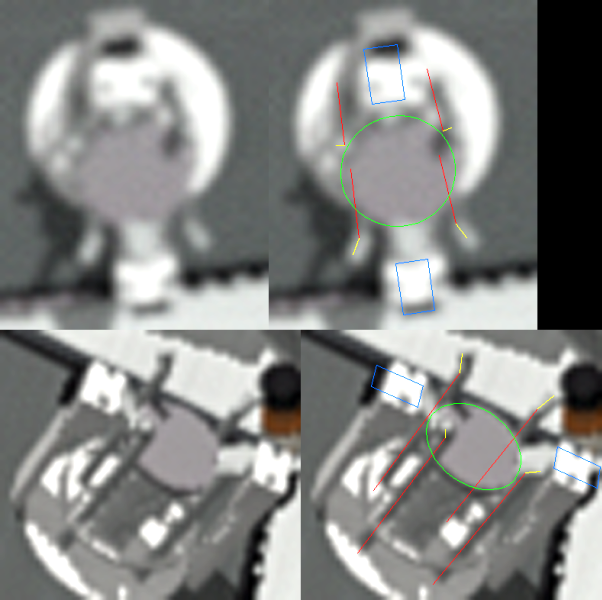

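```bash
cat >> h.py <<'E'
MAG=np.array([.5968,.0080,.122])
def mR(s=1):
    R=magR(MAG[2]); return np.c_[-s*R[:,0],s*R[:,1],-R[:,2]]
def dR(s=1,psi=MAG[2]):
    return np.array([[-s*np.cos(psi),-s*np.sin(psi),0],[-s*np.sin(psi),s*np.cos(psi),0],[0,0,-1.]]).T if 0 else np.c_[[-s*np.cos(psi),-s*np.sin(psi),0],[-s*np.sin(psi),s*np.cos(psi),0],[0,0,-1.]]
def mp(x,y,z): return magpts(MAG,[x,y,z])[0]
CAS={"a":(.4210,.2300),"b":(.4266,.3706)}
def pick(k,s):
    x,y=CAS[k]; arm.grip(.042)
    arm.move_ptp([x,y,.09],dR(s)); arm.move_linear([x,y,.0185],feed=.12)
    arm.grip(.015); st(); arm.move_linear([x,y,.20],feed=.25); st()
E
python3 - <<'E'
from h import *
print(arm.get_state()["orientation"])
best=None
for s in(1,-1):
    for q in(arm.solve_ik([*CAS["a"],.09],dR(s)),arm.solve_ik([*CAS["b"],.09],dR(s)),arm.solve_ik(mp(0,0,.075),mR(s)),arm.solve_ik(mp(0,0,-.001),mR(s))): print(s,None if q is None else np.round(q,2))
E
```

```text
[[-9.30586010e-01  3.66073323e-01  1.66655231e-06]
 [ 3.66073323e-01  9.30586010e-01 -1.96212692e-05]
 [-8.73369348e-06 -1.76491983e-05 -1.00000000e+00]]
1 [ 0.25  0.12  1.94 -0.    1.08 -1.44]
1 [ 0.51  0.29  1.73 -0.    1.12 -1.19]
1 [-0.35 -0.22  2.08  0.31  0.83 -2.2 ]
1 [-0.31 -0.02  2.06  0.35  0.65 -2.23]
-1 [ 0.25  0.12  1.94 -0.    1.08  1.7 ]
-1 [ 0.51  0.29  1.73 -0.    1.12  1.95]
-1 [-0.35 -0.22  2.08  0.31  0.83  0.94]
-1 [-0.31 -0.02  2.06  0.35  0.65  0.91]
```

```bash
python3 - <<'E'
from h import *
pick("a",1)
arm.move_ptp(mp(0,0,.075),mR(1)); st()
out=[]
for n,box,s in(("top",(290,360,130,200),8),("side",(240,320,130,212),6.5)):
    c=arm.camera(n); x0,x1,y0,y1=box; im=overlay(c["image"],c,MAG,box,s)
    t=np.linspace(0,2*np.pi,60)
    for z in(.0735,.0595): cv2.polylines(im,[((proj(c,magpts(MAG,np.c_[.025*np.cos(t),.025*np.sin(t),0*t+z]))-[x0,y0]+.5)*s).astype(int)],True,(0,255,0),1)
    out.append(im[:560])
w=[o.shape[1] for o in out]; o=np.zeros((560,sum(w),3),np.uint8); o[:out[0].shape[0],:w[0]]=out[0]; o[:out[1].shape[0],w[0]:]=out[1]
f=800/o.shape[1]; cv2.imwrite("pics/pre1.png",cv2.resize(o,None,fx=min(f,1),fy=min(f,1),interpolation=cv2.INTER_AREA)); print(f)
E
```

```text
{'time_s': 5.075, 'tcp_pos': [0.421, 0.23, 0.019], 'force': [-0.267, 0.562, -0.189], 'width': 0.015, 'grip_force': 0.0}
{'time_s': 5.95, 'tcp_pos': [0.42, 0.23, 0.199], 'force': [-0.659, 0.705, 0.071], 'width': 0.015, 'grip_force': 0.0}
{'time_s': 6.958, 'tcp_pos': [0.559, 0.004, 0.214], 'force': [0.613, -0.461, 0.042], 'width': 0.015, 'grip_force': 0.0}
0.7407407407407407
```

View pics/pre1.png

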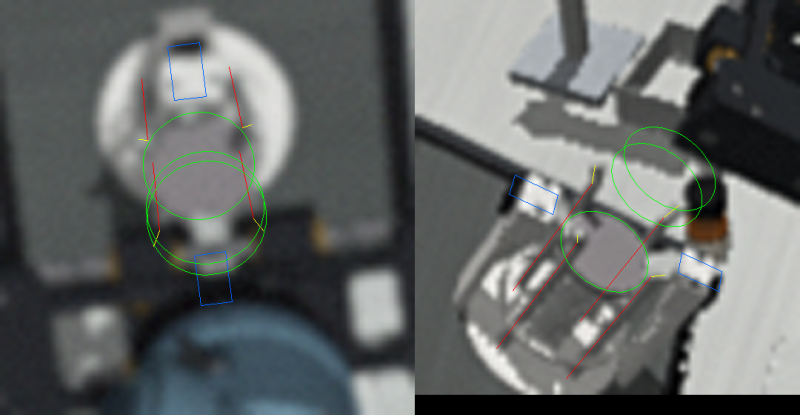

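The width reads 15 mm with no grip force, so nothing was gripped. The green circles at (665,175) are empty and no fingers show there. I'll look at the tray and the gripper.

```bash
python3 - <<'E'
from h import *
c=arm.camera("side"); a=c["image"][100:380,200:400].copy(); a=cv2.resize(a,None,fx=2,fy=2,interpolation=3)
for q in([0,0,0],[0,0,-.019],[0,0,-.064]):
    s=arm.get_state(); u=proj(c,np.array(s["tcp_pos"])+np.array(s["orientation"])@q)[0]; print(u); cv2.circle(a,tuple(int(v) for v in (u-[200,100]+.5)*2),3,(0,0,255),1)
d=arm.camera("top"); b=cv2.resize(d["image"][140:280,180:380],None,fx=2,fy=2,interpolation=3)
o=np.zeros((560,800,3),np.uint8); o[:,:400]=a; o[:280,400:]=b
for k,(x,y) in CAS.items():
    u=proj(d,[x,y,.017])[0]; cv2.circle(o,tuple(int(v) for v in (u-[180,140]+.5)*2+[400,0]),3,(0,0,255),1)
cv2.imwrite("pics/chk.png",o)
print(s["width"], s["qpos"])
E
```

```text
[292.740071   164.57467434]
[296.44848028 159.84992322]
[305.6844157  148.08274951]
0.015061761644067514 [-0.34857419 -0.21918953  2.08329645  0.31406966  0.82874716 -2.20355108]
```

View pics/chk.png

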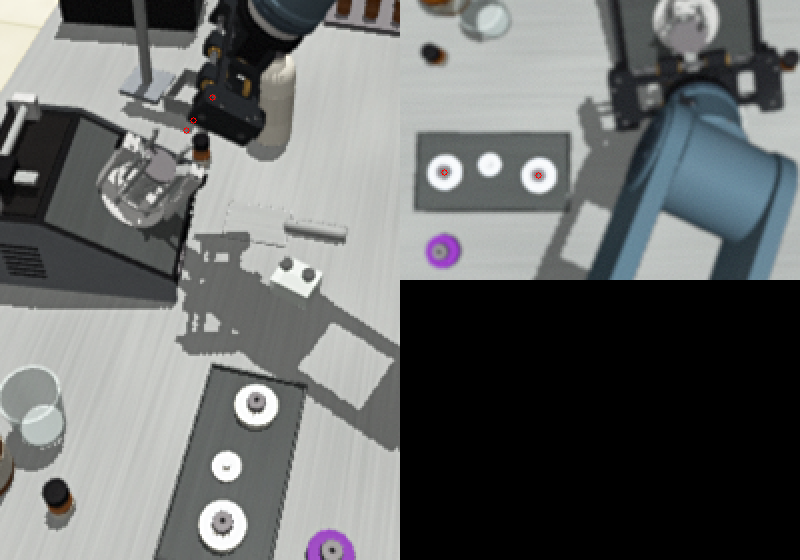

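The cassettes are undisturbed under their marks at (445,172) and (538,175), so the fingers closed on air above or beside the hub. I'll touch the bench lightly to check the true tip height and take a close picture over the cassette.

```bash
cat >> h.py <<'E'
def touch(p,R,zmin,step=.002,th=2.5):
    p=np.array(p,float); f0=np.array(arm.get_state()["force"])
    while p[2]>zmin:
        p[2]-=step; arm.move_linear(p,feed=.06); s=arm.get_state(); d=np.array(s["force"])-f0
        if np.linalg.norm(d)>th: break
    print("touch cmd",p.round(4),"tcp",np.round(s["tcp_pos"],4),"dF",d.round(1)); return p
E
python3 - <<'E'
from h import *
arm.move_ptp([.36,.13,.04],dR(1)); arm.wait(.1)
arm.move_linear([.36,.13,.012],feed=.1)
touch([.36,.13,.012],None,-.002)
arm.move_linear([.36,.13,.08],feed=.2); arm.grip(.042)
arm.move_ptp([*CAS["a"],.045],dR(1)); arm.wait(.2); st()
o=[]
for n,box in(("side",(270,390,220,340)),("top",(200,300,180,280))):
    c=arm.camera(n); x0,x1,y0,y1=box; a=cv2.resize(c["image"][y0:y1,x0:x1],(400,400),interpolation=3); s=arm.get_state(); R=np.array(s["orientation"])
    for q in([0,.021,0],[0,-.021,0],[0,0,-.019],[0,0,-.064]):
        u=(proj(c,np.array(s["tcp_pos"])+R@q)[0]-[x0,y0]+.5)*400/(x1-x0); cv2.circle(a,tuple(int(v) for v in u),3,(0,0,255),1)
    o.append(a)
cv2.imwrite("pics/fing.png",np.hstack(o))
E
```

```text
touch cmd [ 0.36   0.13  -0.002] tcp [ 0.3598  0.13   -0.0021] dF [-0.1  0.6  1. ]
{'time_s': 12.392, 'tcp_pos': [0.421, 0.229, 0.045], 'force': [-0.104, -0.702, 0.097], 'width': 0.042, 'grip_force': 0.0}
```

View pics/fing.png

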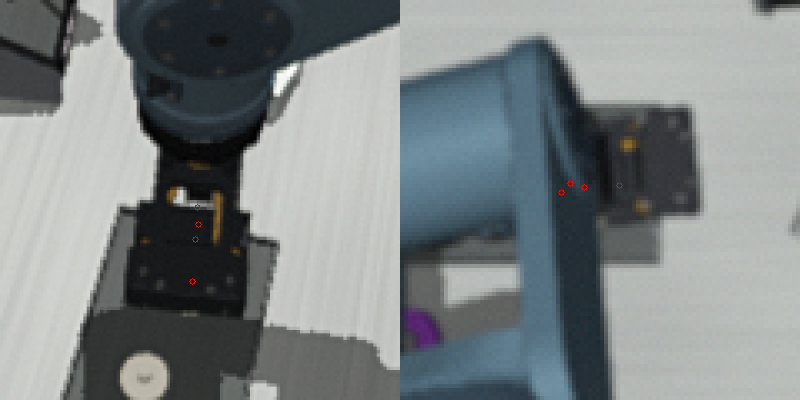

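No contact even at commanded z = -2 mm, so the real tips sit higher than the stated TCP. I'll probe until contact.

```bash
python3 - <<'E'
from h import *
arm.move_linear([*CAS["a"],.09],feed=.2); arm.grip(.0)
arm.move_ptp([.36,.13,.03],dR(1)); arm.move_linear([.36,.13,.0],feed=.15); arm.wait(.1)
touch([.36,.13,.0],None,-.045,step=.0015,th=4)
st()
arm.move_linear([.36,.13,.08],feed=.25); st()
E
```

```text
touch cmd [ 0.36  0.13 -0.03] tcp [ 0.3602  0.13   -0.0296] dF [-3.2 -0.5  7.2]
{'time_s': 19.633, 'tcp_pos': [0.36, 0.13, -0.03], 'force': [-2.839, -0.615, 7.583], 'width': 0.0, 'grip_force': 4.207}
{'time_s': 20.225, 'tcp_pos': [0.36, 0.13, 0.079], 'force': [0.502, -0.919, -1.294], 'width': 0.0, 'grip_force': 0.0}
```

The contact may have been the gripper body on the flow cell (its -y end reaches there), so this isn't conclusive. I'll tilt the hand toward the side camera to see the fingers, and check the flow cell at the same time.

```bash
python3 - <<'E'
from h import *
arm.grip(.04)
z=np.array([0,.64,-.768]); z/=np.linalg.norm(z)
for s in(1,-1):
    y=np.array([s,0,0.]); R=np.c_[np.cross(y,z),y,z]
    try: arm.move_ptp([.40,.20,.30],R); break
    except arm.IKError as e: print(e)
arm.wait(.2); S=st(); print(S["qpos"])
c=arm.camera("side"); d=arm.camera("top")
for cc in(c,d):
    for r in arm.silhouettes(cc,"flow_cell")[:2]: print("flow",round(r["conf"],2),np.round(r["xy"],1),r["pixels"].sum())
p=np.array(S["tcp_pos"]); R=np.array(S["orientation"]); u=proj(c,p)[0]; x0,y0=(u-[65,75]).astype(int); x0=max(x0,0);y0=max(y0,0)
a=cv2.resize(c["image"][y0:y0+120,x0:x0+130],None,fx=5,fy=5,interpolation=3); a=cv2.convertScaleAbs(a,alpha=1.5,beta=20)
for q in([0,.02,0],[0,-.02,0],[0,0,-.019],[0,0,-.064]):
    v=(proj(c,p+R@q)[0]-[x0,y0]+.5)*5; cv2.circle(a,tuple(int(t) for t in v),4,(0,0,255),1)
print(x0,y0); cv2.imwrite("pics/tilt.png",a[:600,:800])
E
```

```text
{'time_s': 22.317, 'tcp_pos': [0.4, 0.2, 0.299], 'force': [0.248, 0.026, -0.562], 'width': 0.04, 'grip_force': 0.0}
[-0.34415046 -0.24941004  2.00034583  0.64842414  1.64702694 -0.38023543]
flow 0.72 [345.4 242. ] 460
flow 0.33 [316.6 331.1] 193
281 145
```

View pics/tilt.png

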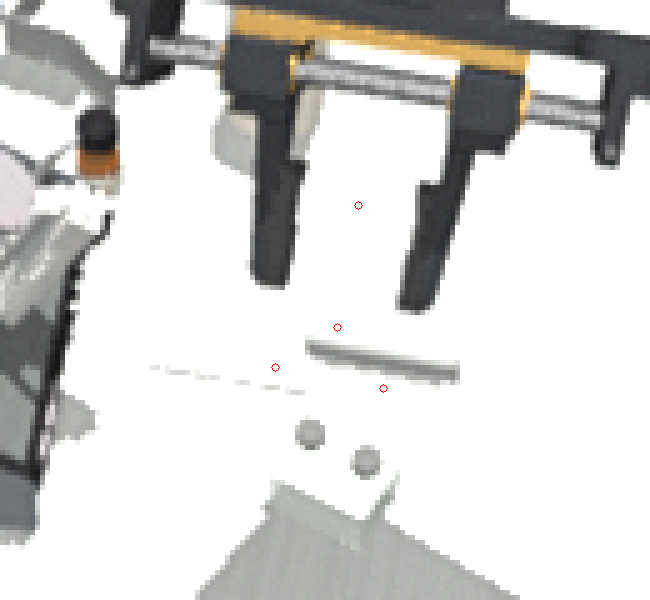

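The vision shows that the whole gripper sits about 30 mm further back along tool z than the stated TCP: tips at (343,297), against (329,377) expected. That matches the bench touch at -29 mm, which was the fingertips. The flow cell stands undisturbed. I'll correct the tool length by 29 mm and repeat the pick.

```bash
cat >> h.py <<'E'
D=.029
def ptp(p,R): arm.move_ptp(np.array(p)+D*R[:,2],R)
def lin(p,R,feed=.15): arm.move_linear(np.array(p)+D*R[:,2],R,feed=feed)
def pick(k,s=1):
    R=dR(s); x,y=CAS[k]
    ptp([x,y,.06],R); lin([x,y,.0188],R,.12); arm.grip(.012); S=st(); lin([x,y,.12],R,.3); return arm.get_state()["width"]
def insert(zend=-.0015,s=1,z0=.046):
    R=mR(s); M=magR(MAG[2]); ptp(mp(0,0,.075),R); lin(mp(0,0,z0),R,.12); arm.wait(.15)
    f0=np.array(arm.get_state()["force"]); off=np.zeros(2); z=z0
    while z>zend+1e-6:
        z=max(z-.003,zend); lin(mp(*off,z),R,.05); S=arm.get_state(); F=M.T@(np.array(S["force"])-f0)
        print(round(z*1e3,1),F.round(1),(off*1e3).round(1),"w",round(S["width"],4))
        if F[2]>55 or np.linalg.norm(F[:2])>30: print("STOP"); break
        off+=np.clip(F[:2]*.00015,-.0007,.0007)*(np.abs(F[:2])>2)
    return off
E
python3 - <<'E'
from h import *
arm.grip(.042)
w=pick("a"); print(w)
if w>.018: insert()
st()
E
```

```text
{'time_s': 24.742, 'tcp_pos': [0.422, 0.23, -0.009], 'force': [-0.494, -0.258, 6.069], 'width': 0.021, 'grip_force': 30.001}
0.02093940296495586
43.0 [0.3 0.7 0.5] [0. 0.] w 0.0207
40.0 [ 0.3 -0.  -0.1] [0. 0.] w 0.0209
37.0 [ 0.4 -0.   0.7] [0. 0.] w 0.0208
34.0 [ 0.6  0.3 -0.6] [0. 0.] w 0.0209
31.0 [0.7 0.6 0.2] [0. 0.] w 0.0206
28.0 [ 0.2 -0.2  0.8] [0. 0.] w 0.0206
25.0 [-0.1  0.6 -0.4] [0. 0.] w 0.0211
22.0 [ 0.8  0.8 -0.2] [0. 0.] w 0.0207
19.0 [-0.2  0.8  1.3] [0. 0.] w 0.0207
16.0 [ 0.3 -0.1 -0.7] [0. 0.] w 0.0208
13.0 [-0.2  1.   3.6] [0. 0.] w 0.0204
10.0 [0.6 0.5 4.2] [0. 0.] w 0.0205
7.0 [0.6 0.  4.3] [0. 0.] w 0.0204
4.0 [0.5 0.4 3.7] [0. 0.] w 0.0208
1.0 [0.1 0.7 6.1] [0. 0.] w 0.0206
-1.5 [-0.4  1.4  6.5] [0. 0.] w 0.0205
{'time_s': 30.842, 'tcp_pos': [0.612, 0.01, 0.124], 'force': [-4.047, 0.533, 4.663], 'width': 0.021, 'grip_force': 30.015}
```

Pick and entry went cleanly along the axis, but the axial force stayed low. I'll push further to see whether the catch-force peak comes.

```bash
python3 - <<'E'
from h import *
R=mR(1); M=magR(MAG[2]); f0=None
for z in(-.0035,-.0055,-.0075,-.0095):
    lin(mp(0,0,z),R,.05); S=arm.get_state(); print(z,(M.T@np.array(S["force"])).round(1),round(S["width"],4),M.T.dot(np.array(S["tcp_pos"])-D*R[:,2]*1-mp(0,0,0)).round(4))
    if (M.T@np.array(S["force"]))[2]>40: break
out=[]
for n,box,s in(("side",(235,315,140,220),5),("top",(290,360,130,200),5.5)):
    c=arm.camera(n); x0,x1,y0,y1=box; out.append(cv2.resize(c["image"][y0:y1,x0:x1],(400,400),interpolation=3))
    for t in("catch_front","follower","cassette_a_mid"):
        for r in arm.silhouettes(c,t)[:2]: print(n,t,round(r["conf"],2),np.round(r["xy"],1),r["pixels"].sum())
cv2.imwrite("pics/ins.png",np.hstack(out)); st()
E
```

```text
-0.0035 [ 0.1 -0.4  6.5] 0.021 [ 0.0004 -0.0001 -0.0033]
-0.0055 [-0.4 -0.3  6.8] 0.0203 [ 0.0004 -0.0001 -0.0053]
-0.0075 [-0.1  0.1  7.4] 0.0205 [ 0.0004 -0.0002 -0.0072]
-0.0095 [-1.7 -0.2  7.2] 0.0205 [ 0.0004 -0.0002 -0.0093]
side cassette_a_mid 0.38 [269.4 188.2] 34
top follower 0.69 [224.2 220.7] 100
{'time_s': 32.242, 'tcp_pos': [0.616, 0.01, 0.117], 'force': [-4.263, -0.716, 6.415], 'width': 0.021, 'grip_force': 30.016}
```

View pics/ins.png

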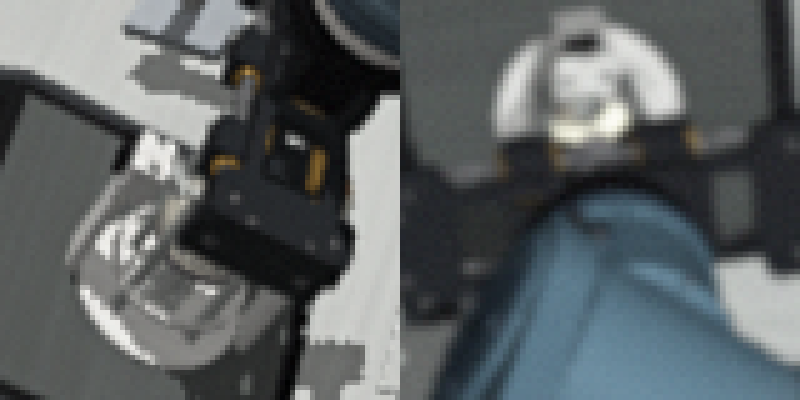

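In the side view the cassette's edge is at (180,215), inside the rods below the gripper. The force matches the plate spring alone (about 7 N). I'll back off to test whether the catches hold, then release.

```bash
python3 - <<'E'
from h import *
R=mR(1); M=magR(MAG[2])
for z in(-.003,-.001,.0005,.002,.0035,.005):
    lin(mp(0,0,z),R,.08); S=arm.get_state(); F=(M.T@np.array(S["force"])).round(1); print(z,F,round(S["width"],4))
    if F[2]<-4: print("held"); break
st()
E
```

```text
-0.003 [-0.4  0.5  7.7] 0.0206
-0.001 [-0.4  0.3  7. ] 0.0204
0.0005 [0.1 0.4 7.3] 0.0205
0.002 [-1.3 -0.1  7.1] 0.0204
0.0035 [ 4.5 -0.1 -9.2] 0.0205
held
{'time_s': 33.492, 'tcp_pos': [0.61, 0.009, 0.128], 'force': [8.479, 0.89, -5.736], 'width': 0.02, 'grip_force': 29.993}
```

Held by the catches: the force flips to -9 N at the rim. Now I'll release it and do the second cassette.

```bash
python3 - <<'E'
from h import *
R=mR(1); M=magR(MAG[2])
lin(mp(0,0,.0022),R,.08); arm.grip(.042); lin(mp(0,0,.075),R,.2)
lin([.47,.06,.24],R,.4) if 0 else None
w=pick("b"); print(w)
if w>.018:
    insert(zend=-.005,z0=.049)
    for z in(-.001,.0005,.002,.0035,.005):
        lin(mp(0,0,z),R,.08); S=arm.get_state(); F=(M.T@np.array(S["force"])).round(1); print(z,F,round(S["width"],4))
        if F[2]<-3: print("held"); break
st()
E
```

```text
{'time_s': 37.25, 'tcp_pos': [0.427, 0.371, -0.01], 'force': [-0.454, 0.603, 3.624], 'width': 0.021, 'grip_force': 30.001}
0.020527347765228382
46.0 [-0.2 -0.7 -1.1] [0. 0.] w 0.0205
43.0 [-0.  -0.5  0.5] [0. 0.] w 0.0208
40.0 [-0.5 -1.  -0.9] [0. 0.] w 0.0208
37.0 [-0.3 -0.5 -0.7] [0. 0.] w 0.0209
34.0 [-0.   0.   0.6] [0. 0.] w 0.0206
31.0 [-0.4 -0.1 -0.5] [0. 0.] w 0.0203
28.0 [-0.6  0.3  5.3] [0. 0.] w 0.0208
25.0 [-1.8  0.9  5.9] [0. 0.] w 0.0207
22.0 [-1.7  0.6  6. ] [0. 0.] w 0.0205
19.0 [-1.6  1.1  8.1] [0. 0.] w 0.0207
16.0 [-0.8  1.3  4.6] [0. 0.] w 0.0204
13.0 [-0.9 -0.1  4.8] [0. 0.] w 0.0205
10.0 [-1.   0.6  5.6] [0. 0.] w 0.0206
7.0 [-1.   0.4  5.4] [0. 0.] w 0.0208
4.0 [-1.   1.4  5.5] [0. 0.] w 0.0206
1.0 [-1.  -0.6  8.4] [0. 0.] w 0.0206
-2.0 [-1.2 -0.1  8.5] [0. 0.] w 0.0207
-5.0 [-0.6  0.7  9. ] [0. 0.] w 0.0208
-0.001 [-1.8  0.6 11.3] 0.021
0.0005 [-2.6  0.5 11.4] 0.0208
0.002 [-1.8  0.1  9.4] 0.0208
0.0035 [ 3.4  1.3 -8.8] 0.0207
held
{'time_s': 45.233, 'tcp_pos': [0.61, 0.01, 0.127], 'force': [7.155, 2.189, -5.929], 'width': 0.021, 'grip_force': 29.993}
```

Both cassettes are in and the stack is held. I'll release, retract, and combine a magazine check with a cradle and bottle fit in the last picture.

```bash
python3 - <<'E'
from h import *
import pickle
from scipy.optimize import least_squares
R=mR(1)
lin(mp(0,0,.0022),R,.08); arm.grip(.042); lin(mp(0,0,.10),R,.25); ptp([.36,.02,.30],dR(1)); st()
N={n:arm.camera(n) for n in("top","side")}; pickle.dump(N,open("N.pkl","wb"))
C=pickle.load(open("C.pkl","rb")); T,S=C["top"],C["side"]
# cradle initial guess from lip ends (top view)
L=[onz(T,np.array(p)/2.2+[150,80]-.3,.03) for p in((540,195),(622,208))]; print("lips",np.round(L,3),np.linalg.norm(L[0]-L[1]))
# bottle
mk={}
for n,c in N.items():
    for r in arm.silhouettes(c,"bottle_mid")[:1]:
        ys,xs=np.where(r["pixels"]); h=cv2.convexHull(np.c_[xs,ys].astype(np.int32)); m=np.zeros((400,640),np.uint8); cv2.fillConvexPoly(m,h,1); mk[n]=np.argwhere(m)[:,::-1].mean(0); print(n,r["conf"],xs.min(),xs.max(),ys.min(),ys.max())
def bp(p): return np.r_[cyl(p,.031,0,.13),cyl(p,.014,.15,.185)]
for use in(["top"],["side"],["top","side"]):
    use=[u for u in use if u in mk]
    if not use: continue
    r=least_squares(lambda p:np.concatenate([hullc(proj(N[n],bp(p)))-mk[n] for n in use]),(.494,-.217)); print("bottle",use,r.x.round(4),r.fun.round(1))
b=r.x
psi=np.arctan2(-(L[0]-L[1])[0],(L[0]-L[1])[1]); ex=np.array([np.cos(psi),np.sin(psi)]); cr=np.mean(L,0)[:2]+.052*ex; print("cradle",cr.round(4),psi,"dist",np.hypot(*(cr-b)))
def ov(c,box):
    x0,x1,y0,y1=box; s=400/(x1-x0); im=cv2.resize(c["image"][y0:y1,x0:x1],None,fx=s,fy=s,interpolation=3)
    ey=np.array([-ex[1],ex[0]])
    for z,col in((.03,(0,0,255)),(0,(255,0,0))):
        w=[np.r_[cr+ex*u+ey*v,z] for u,v in((-.052,.057),(-.01,.035),(.0315,.035),(.0315,-.035),(-.01,-.035),(-.052,-.057))]
        cv2.polylines(im,[((proj(c,w)-[x0,y0]+.5)*s).astype(int)],False,col,1)
    cv2.polylines(im,[((proj(c,cyl(b,.031,0,0)[:40])-[x0,y0]+.5)*s).astype(int)],True,(0,255,0),1)
    return im
q=[ov(N["top"],(375,455,130,220)),ov(N["side"],(255,355,90,180))]
g=[cv2.resize(N[n]["image"][y0:y1,x0:x1],None,fx=s,fy=s,interpolation=3) for n,(x0,x1,y0,y1),s in(("top",(300,346,130,184),5),("side",(246,304,158,212),5))]
o=np.zeros((600,800,3),np.uint8)
q=[cv2.resize(i,None,fx=.75,fy=.75,interpolation=3) for i in q]
for im,(x,y) in zip(q+g,((0,0),(400,0),(0,330),(400,330))):
    im=im[:600-y,:400]; o[y:y+im.shape[0],x:x+im.shape[1]]=im
cv2.imwrite("pics/last.png",o)
for t in("vial","follower","cassette_a_mid"):
    for n,c in N.items():
        for r in arm.silhouettes(c,t)[:3]: print(n,t,round(r["conf"],2),np.round(r["xy"],1),np.round(onz(c,r["xy"],.026 if t=="vial" else .15),3))
E
```

```text
{'time_s': 47.308, 'tcp_pos': [0.36, 0.02, 0.269], 'force': [-0.023, -0.035, -0.359], 'width': 0.042, 'grip_force': 0.0}
lips [[ 0.59  -0.2    0.03 ]
 [ 0.571 -0.308  0.03 ]] 0.10896514703374638
top 0.82 393 423 184 210
side 0.96 326 347 116 172
bottle ['top'] [ 0.4982 -0.2254] [0. 0.]
bottle ['side'] [ 0.4962 -0.2271] [-0. -0.]
bottle ['top', 'side'] [ 0.4968 -0.2256] [ 0.1  0.5 -0.3  0.3]
cradle [ 0.6316 -0.263 ] -0.1728443697995294 dist 0.1398875457173854
top vial 0.6 [376.1 171. ] [ 0.583 -0.145  0.026]
side vial 0.67 [301.4 176.5] [ 0.581 -0.134  0.026]
side vial 0.63 [226.1 350.3] [0.606 0.394 0.026]
side follower 0.53 [268.7 195.4] [0.608 0.058 0.15 ]
side follower 0.27 [291.5 182.5] [0.566 0.004 0.15 ]
side cassette_a_mid 0.38 [348.4 239.5] [0.397 0.139 0.15 ]
```

View pics/last.png

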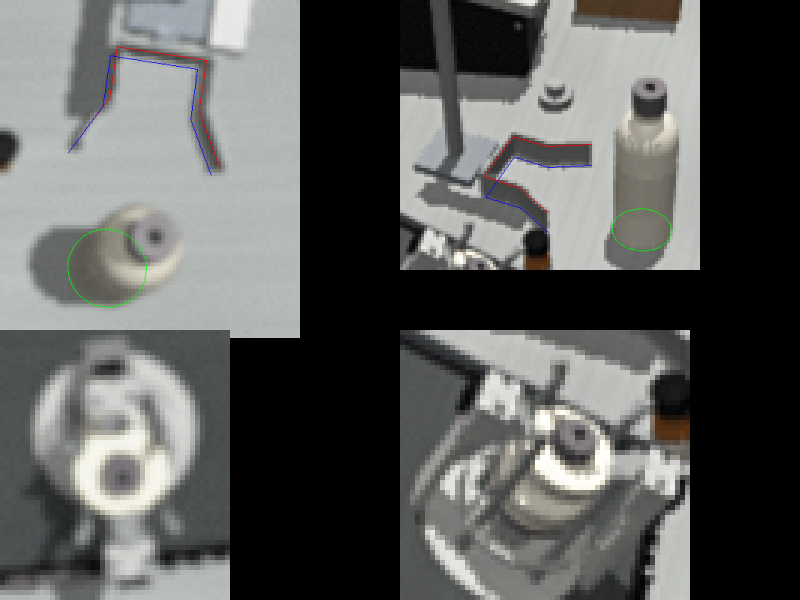

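The picture shows both cassettes stacked hub-outwards in the magazine and seated level, around (120,470) and (570,460). The cradle model matches in both views, with the bottle foot at (107,267) and (642,230). Now I'll push the bottle.

```bash
python3 - <<'E'
from h import *
b=np.array([.4968,-.2256]); cr=np.array([.6316,-.2630]); psi=-.173; ex=np.array([np.cos(psi),np.sin(psi)])
ty=-.11; th=np.radians(50); e=np.array([np.cos(ty),np.sin(ty)])
def RR(s):
    z=np.r_[np.sin(th)*e,-np.cos(th)]; y=s*np.array([-e[1],e[0],0]); return np.c_[np.cross(y,z),y,z]
H=.014; off=.033
P=lambda c,z=H: np.r_[c,z]
start=b-(off+.025)*e
for s in(1,-1):
    R=RR(s); print(s,[None if (q:=arm.solve_ik(P(c,z)+D*R[:,2],R)) is None else np.round(q,2).tolist() for c,z in((start,.12),(start,H),(cr-off*e,H))])
R=RR(1)
if arm.solve_ik(P(start)+D*R[:,2],R) is None: R=RR(-1)
arm.grip(.030)
ptp(P(start,.12),R); lin(P(start),R,.12); arm.wait(.1); f0=np.array(arm.get_state()["force"])
def chk(t):
    S=arm.get_state(); F=np.array(S["force"])-f0; fx=F[:2]@ex; print(t,F.round(1),round(S["time_s"],1)); return -fx
lin(P(b-(off+.004)*e),R,.05); chk("near")
lin(P(b-(off-.006)*e),R,.03); chk("contact")
lin(P(cr-.05*ex-off*e),R,.05); chk("mouth")
lin(P(cr-.012*ex-off*e),R,.05); chk("-12")
for d in np.arange(-.009,.0085,.0015):
    lin(P(cr+d*ex-off*e),R,.04); f=chk(round(d*1e3,1))
    if f>9: break
c=arm.camera("side")
for r in arm.silhouettes(c,"bottle_mid")[:1]: print(r["conf"],r["xy"]," expect mid at cradle",proj(c,[*cr,.0925])[0])
E
```

```text
1 [[-1.2, -0.1, 2.47, 1.29, 0.78, 2.64], [-1.2, 0.34, 2.43, 1.72, 0.76, 2.05], [-0.85, 0.51, 2.08, 1.83, 0.57, 2.3]]
-1 [[-1.2, -0.1, 2.47, 1.29, 0.78, -0.51], [-1.2, 0.34, 2.43, 1.72, 0.76, -1.09], [-0.85, 0.51, 2.08, 1.83, 0.57, -0.84]]
near [ 0.8  0.3 -0.4] 53.7
contact [ 0.1 -0.3 -0.5] 54.2
mouth [-0.1  0.6 -1.3] 56.0
-12 [-0.4 -0.7 -0.9] 56.9
-9.0 [-0.3 -0.2 -0.4] 57.2
-7.5 [-2.2 -0.1  0.2] 57.4
-6.0 [-1.9 -0.3 -1.1] 57.7
-4.5 [-0.8 -1.3 -1.5] 57.9
-3.0 [-1.6 -1.  -0.6] 58.2
-1.5 [-2.3 -1.8 -0.5] 58.4
-0.0 [-1.3 -1.9 -1.4] 58.7
1.5 [-2.1 -1.5 -1.5] 58.9
3.0 [-2.5 -1.5 -0.8] 59.2
4.5 [-3.7 -1.8  0.2] 59.4
6.0 [-12.    0.1   4.8] 59.7
0.58 [293.8, 126.4]  expect mid at cradle [295.56912737 128.89981792]
```

```bash
python3 - <<'E'
from h import *
from scipy.optimize import least_squares
S=arm.get_state(); p=np.array(S["tcp_pos"]); e=np.array([np.cos(-.11),np.sin(-.11),0])
arm.move_linear(p-.05*e,feed=.08); arm.move_linear(p-.07*e+[0,0,.08],feed=.15); st()
mk={};N={}
for n in("top","side"):
    c=N[n]=arm.camera(n)
    for r in arm.silhouettes(c,"bottle_mid")[:2]: 
        ys,xs=np.where(r["pixels"]); print(n,round(r["conf"],2),xs.min(),xs.max(),ys.min(),ys.max(),np.round(r["xy"],1))
        if n not in mk: mk[n]=np.array([xs.min(),xs.max()+1,ys.min(),ys.max()+1])
cr=(.6316,-.2630)
for n,c in N.items():
    q=proj(c,np.r_[cyl(cr,.031,0,.13),cyl(cr,.014,.15,.185)]); print("expect",n,q.min(0).round(),q.max(0).round())
E
```

```text
{'time_s': 61.275, 'tcp_pos': [0.557, -0.255, 0.075], 'force': [-0.744, -0.327, -0.21], 'width': 0.03, 'grip_force': 0.0}
top 0.92 406 434 134 164 [421.6 149. ]
side 0.78 285 305 101 155 [294.3 128.5]
expect top [404. 134.] [436. 166.]
expect side [285. 101.] [306. 158.]
```

```bash
python3 -c "
from bench import arm
print(arm.sign_off(), arm.get_state()['time_s'])"
```

```text
the job is handed in; nothing more can be done
the job is handed in; nothing more can be done
```

I handed the job in at about 61 s: both cassettes are stacked hub-outwards in the magazine and held by the catches, and the rinse bottle is upright and fully home in its cradle; on the way the fingertips touched the bench lightly (about 7 N) to find that the gripper sits about 29 mm further back than stated.

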